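Clear the empties into the touch-latch drawer and stow the foam tray

TASK

Clear away the packaging: press the handleless drawer front so that it springs ajar, draw it out, and put all the empties (steel cans, green jars, square PET bottle) in it, cans and jars standing upright and the bottle lying flat, then push the drawer in until its latch catches and it stays shut. The polystyrene tray goes under the low shelf: slide it right in, long side along the shelf's front edge, so that it does not stick out. Leave the mug, plant, washing-up liquid, mill and sponge where they are.

Things in the scene. Friction and masses are not known exactly. Their poses are not given: they have to be found in the camera images.
- drawer (a joint): Drawer travel, m: 0 to 0.002 shut and latched (as at the start), + is out towards the robot, end stop 0.21, inner stop -0.0065. Push-push latch: pressed from shut to about -0.0055 and let go, it releases and a spring (7 N shut, 4 N at the end) drives the drawer out to about 0.045-0.05, where it stays. Pushed in from there or further out to about -0.0055 and let go, it latches. Latched, it cannot be pulled. Drag 1 N + 22 N per m/s.
- drawer_front (a point): Middle of the top edge of the outer face of the drawer front (moves with it). x points into the unit, square to the front, away from the robot; y left, z up. The front is a plain light-wood panel, no handle, 366 mm wide, 138 high, 16 thick (x = 0 to 0.016); top edge 150 mm above the worktop. Ajar, it can be pinched by its top edge or hooked from behind.
- drawer_in (a point): Centre of the drawer's inner floor (moves with the drawer, axes as drawer_front; 119.5 mm behind the front's outer face). Inside 207 mm along x, 310 mm along y. Floor 30 mm above the worktop; side and back walls 75 mm high above the floor, 6 mm thick; the front panel rises 120 mm above the floor.
- unit: The fixed drawer unit's carcass, 370 mm wide, 300 mm deep, top 156 mm above the worktop. Origin on the worktop below the middle of its front edge; x points into it, y left, z up. The shut drawer front stands 8 mm ahead of it (outer face at x = -0.024). Underside of its top panel 140 mm above the worktop, 110 mm above the drawer floor.
- can_a_center (a point): Steel can, a plain ribbed cylinder 65 mm across and 100 mm high, empty. Origin half-way up on its axis, z up. It stands upright at the start on the low shelf. Weighs under 110 g.
- can_b_center (a point): Steel can like can_a, 65 mm across and 100 mm high, empty. Origin half-way up on its axis, z up. It stands upright at the start on the worktop between shelf and drawer unit. Weighs under 110 g.
- jar_a_center (a point): Green glass jar with a steel lid, 62 mm across and 95 mm high (lid 55 mm across), empty. Origin half-way up on its axis, z up. It stands upright at the start on the low shelf. Weighs under 250 g.
- jar_b_center (a point): Green glass jar like jar_a, 62 mm across and 95 mm high, empty. Origin half-way up on its axis, z up. It stands upright at the start on the worktop between shelf and drawer unit. Weighs under 250 g.
- pet_center (a point): Empty clear PET bottle of square section with a paper band, lying on its side on the worktop. The square body is 60 x 60 mm and 130 mm long; this point is the body's centre. x runs along the bottle to the neck: the neck and white cap (29 mm across) end 107 mm ahead of this point, the base is 65 mm behind it. z up while lying. Weighs under 60 g. It does not roll.
- tray_center (a point): White polystyrene food tray, open on top, 133 mm (x) by 178 mm (y) and 25 mm high, walls 6 mm. Origin at its centre, 12.5 mm above its underside. z up. It lies on the worktop in front of the low shelf. Weighs under 50 g.
- shelf_front (a point): Low laminate shelf: a panel 240 mm deep, 292 wide, 16 thick on two side cheeks and a back strip. This point lies on the worktop below the middle of the panel's front edge; x points in under the shelf, away from the robot, y left, z up. Panel underside 38 mm, top 54 mm above the worktop. Space below: 260 mm wide between the cheeks (y -0.13 to 0.13), 228 mm deep.
- mug: White ceramic mug, 82 mm across, 92 mm high, standing on the shelf behind the empties. Leave alone. Origin at the centre of its foot.
- plant: Potted plant in a terracotta pot, 90 mm across, 130 mm high with leaves, at the back of the shelf. Leave alone. Origin at the centre of its foot.
- soap: Yellow bottle of washing-up liquid, 60 mm across, 190 mm high, standing beyond the drawer unit's and shelf's fronts, between the two. Leave alone. Origin at the centre of its foot.
- mill: Dark wooden pepper mill, 54 mm across, 120 mm high, on top of the drawer unit. Leave alone. Origin at the centre of its foot.
- sponge: Yellow sponge, 110 x 70 x 30 mm, on the worktop left of the shelf. Leave alone. Origin at the centre of its underside.

How it is judged:
On the way, in this order (a step that is already met when the one before it is completed fails the run):
1. the drawer front has been pressed in past its latched place (value of joint drawer below -0.0035 m).
2. the drawer has sprung ajar (value of joint drawer above 0.025 m), for 0.2 s.
3. all the empties are in the drawn-out drawer, cans and jars upright, bottle flat (x of can_a_center in the frame of drawer_in between -0.085 and 0.085 m and y of can_a_center in the frame of drawer_in between -0.14 and 0.14 m and z of can_a_center in the frame of drawer_in between 0.015 and 0.065 m and angle between each of can_a_center, can_b_center, jar_a_center, jar_b_center's own z axis and vertical below 0.3 rad and x of can_b_center in the frame of drawer_in between -0.085 and 0.085 m and y of can_b_center in the frame of drawer_in between -0.14 and 0.14 m and z of can_b_center in the frame of drawer_in between 0.015 and 0.065 m and x of jar_a_center in the frame of drawer_in between -0.085 and 0.085 m and y of jar_a_center in the frame of drawer_in between -0.14 and 0.14 m and z of jar_a_center in the frame of drawer_in between 0.015 and 0.065 m and x of jar_b_center in the frame of drawer_in between -0.085 and 0.085 m and y of jar_b_center in the frame of drawer_in between -0.14 and 0.14 m and z of jar_b_center in the frame of drawer_in between 0.015 and 0.065 m and x of pet_center in the frame of drawer_in between -0.085 and 0.085 m and y of pet_center in the frame of drawer_in between -0.14 and 0.14 m and z of pet_center in the frame of drawer_in between 0.015 and 0.045 m and angle between pet_center's own x axis and vertical above 1.3 rad and value of joint drawer above 0.1 m), for 0.3 s.
4. the drawer is pushed in to its latched place (value of joint drawer below 0.004 m), for 0.2 s.
At the end, for the whole second after the job is handed in: Drawer shut and latched (within 4 mm of 0); all empties present are in it, cans and jars upright within 0.3 rad, the bottle flat; the tray is on the worktop under the shelf, long side along its front edge within 0.2 rad, sticking out at most 10 mm (x of can_a_center in the frame of drawer_in between -0.085 and 0.085 m and y of can_a_center in the frame of drawer_in between -0.14 and 0.14 m and z of can_a_center in the frame of drawer_in between 0.015 and 0.065 m and angle between each of can_a_center, can_b_center, jar_a_center, jar_b_center's own z axis and vertical below 0.3 rad and x of can_b_center in the frame of drawer_in between -0.085 and 0.085 m and y of can_b_center in the frame of drawer_in between -0.14 and 0.14 m and z of can_b_center in the frame of drawer_in between 0.015 and 0.065 m and x of jar_a_center in the frame of drawer_in between -0.085 and 0.085 m and y of jar_a_center in the frame of drawer_in between -0.14 and 0.14 m and z of jar_a_center in the frame of drawer_in between 0.015 and 0.065 m and x of jar_b_center in the frame of drawer_in between -0.085 and 0.085 m and y of jar_b_center in the frame of drawer_in between -0.14 and 0.14 m and z of jar_b_center in the frame of drawer_in between 0.015 and 0.065 m and x of pet_center in the frame of drawer_in between -0.085 and 0.085 m and y of pet_center in the frame of drawer_in between -0.14 and 0.14 m and z of pet_center in the frame of drawer_in between 0.015 and 0.045 m and angle between pet_center's own x axis and vertical above 1.3 rad and x of tray_center in the frame of shelf_front above 0.0565 m and z of tray_center in the frame of shelf_front below 0.025 m and y of tray_center in the frame of shelf_front between -0.06 and 0.06 m and angle between the x axis of tray_center and the x axis of shelf_front, either way round below 0.2 rad and value of joint drawer between -0.004 and 0.004 m); the robot touches nothing.
It fails at once if the mug, plant, washing-up liquid, mill or sponge is shifted by more than 40 mm (distance of any of mug, plant, soap, mill, sponge from where it was at the start of the episode above 0.04 m).
Of can_a, can_b, jar_a, jar_b, pet only 3 to 5 are there at a start; the rules pass over those that are not, and their reading is None.
At some moment in a run one of tray, pet may be knocked a few centimetres aside while the robot is not near it.
It also fails if it takes over 210 s, if anything falls off the work surface, if the arm or the gripper's body presses on something with over 40 N, if the wrist force passes 120 N, or if a joint passes its speed limit or range.

ROBOT

A 6-joint arm with a two-finger parallel gripper is mounted at the origin on the work surface. World frame = base frame: x ahead of the robot, y to its left, z up, the work surface at z = 0. Lengths are in m, angles in rad, forces in N, time in s.
With the tool pointing down it reaches from about 0.375 to 0.925 m from the base axis. Payload 5.7 kg.
Tool frame: the origin (TCP) lies at the very end of the fingers, on their centre line; the grasp point (between the pads) lies 19 mm behind it; y points along the fingers, z is the direction in which the jaws open and shut, and the axes are right-handed (so a half turn about y gives the same grasp; the last joint's range is limited). The gripper opens to 88 mm and grips with 3 to 60 N. Pads are 20 mm wide; open, the fingers measure 115 mm over their backs; the gripper's body (75 mm by 178 mm) begins 61 mm behind the grasp point.
Start: joints at [-1.306, 0.359, 1.51, -0, 1.272, -0.115], TCP at [0.222, -0.557, 0.223] pointing down, gripper open.
Joint ranges: [-2.97, 2.97], [-1.01, 2.36], [0.21, 2.38], [-0.96, 4.11], [0.2, 2.71], [-2.98, 2.98]. Speed limits (rad/s): [2.39, 2.39, 3.14, 3.14, 3.14, 3.14].

INTERFACE

Orientations are given as a rotation vector (axis times angle).
In Python, from rig import * gives the robot as it stands.
- The arm moves only by the tool jog_arm, never from a script. Its argument "plan" is a list of rows, each a list of 3 entries, a list of its own where there are three numbers: the opening, from 0 (shut) to 1 (fully open), then the shift along the tool's x, y, z in cm, then the turn about the tool's y in degrees. In form: [[hand, [tx, ty, tz], roll], ...]. A call has 1 to 20 rows; each row shifts and turns the commanded pose from where the row before left it, along the tool's axes as they then stand; what a row does not reach is not made up. A row lasts 1/8 s, in which the tool goes at most 62.5 mm and 10.7 degrees, less where a joint would pass 70% of its speed; a pose out of reach is approached as far as the arm can. A call is refused whole if a number of a shift passes 6.25 or a number of a turn 10.7, either way. A call with a gripper value outside its range is refused whole. The fingers move at their own pace and stop on an object; "grip_force" is the grip in N (left out, the last holds). Time passes only in rows, so rows that do not move let the fingers close. It gives the time, the measured TCP pose, the force and the opening at its end, in the units of the state.
- observe(): the state, without advancing time (a new reading comes with each control period).
- get_image(name): name is "scene" or "top" or "wrist"; returns (picture, depth): 420x560x3 uint8, red, green, blue; 420x560 float32, m along the optical axis (not along the pixel's ray), 0 where there is no reading.
- calibration(name): a dict with "K" (3x3 intrinsics, pixels), "rvec" (rotation vector, rad) and "tvec" (3), from world to camera coordinates, as OpenCV has them; the wrist camera has in their place "T_tool_cam" (4x4, takes a point from camera to tool coordinates, whose origin is the TCP and whose axes are the tool frame's). Camera axes: x right, y down, z forward; pixel columns grow to the right and rows downward; lengths in m; the calibration is good to about 2 mm. A picture is of the moment at which its call begins: read the wrist's pose just before it. calibration takes no time and is no camera call.
- close_job(): hands the job in, once; it reports no verdict.
Trained networks look in the newest picture that a camera, given by its name, has taken for a name from the list of things; names that differ only in an ending like _2 or _b are one class to them, and where a whole thing is asked for, a point or a joint stands for the part that bears it (a point fixed in the world has none). Each returns a list of dicts, best first, with "confidence" (0 to 1); they miss things now and then, are a little off and sometimes report something else, mostly with a low value. They report only what shows in the picture. A call takes as long as a camera call.
- boxes_of(camera, label): "position" ([x, y, z] in m, in world coordinates, good to about 4 mm: the middle of the surface that is visible of it).
- trace(camera, label): "mask" (420x560 bool, what is visible of it).
- landmark_of(camera, label): "position" ([x, y, z] in m, in world coordinates, good to about 4 mm: a listed point, or the origin of a listed thing).
The state is a dict: "time": time; "joint_positions": joint angles; "joint_velocities": joint speeds; "tau": joint torques, N m; "ee_pos": TCP position; "tool_rot": TCP orientation; "wrist_force": force on the tool from outside, world axes, zero at the start; "ft_torque": the same for the moment, N m; "width": opening from 0.0 (shut) to 1.0 (fully open).
Only numpy, scipy, OpenCV 4.12 (cv2) and the standard library are available. Lean on these libraries where they do the work, as an engineer would, in place of code of your own. Each camera call takes 0.05 s, during which the arm holds its last target. There are 200 camera calls.

## Working session

There is one attempt and no reset: what is moved stays moved. The work goes in short steps, Python scripts to look and compute and a tool call to move; the robot and the scene stay as the last step left them, time stands still between calls to the robot, and variables do not carry over. Pictures are saved under pics/ and viewed, on a budget of 14 in all, crops included, one or two more only if the job needs it, and the job is handed in when it is done.

Besides the shell and the picture viewer there is one more tool, called after "Call:" as name(argument=value, ...) on one line, values as JSON. jog_arm: Moves the arm, as the interface text tells. Its arguments: {"type":"object","properties":{"plan":{"type":"array"},"grip_force":{"type":"number"}},"required":["plan"]}

```bash
ls; mkdir -p pics; cat > h.py <<'E'
from rig import *
import numpy as np, cv2
from scipy.spatial.transform import Rotation as R
def cam(name):
    c=calibration(name); K=np.array(c["K"])
    if "rvec" in c:
        Rw=R.from_rotvec(np.ravel(c["rvec"])).as_matrix(); t=np.ravel(c["tvec"])
        return K,Rw.T,-Rw.T@t
    s=observe(); T=np.array(c["T_tool_cam"]); Rt=R.from_rotvec(s["tool_rot"]).as_matrix()
    return K,Rt@T[:3,:3],Rt@T[:3,3]+np.array(s["ee_pos"])
def cloud(name):
    K,A,o=cam(name); im,d=get_image(name)
    v,u=np.mgrid[:d.shape[0],:d.shape[1]]
    P=np.stack([(u-K[0,2])/K[0,0]*d,(v-K[1,2])/K[1,1]*d,d],-1)@A.T+o
    P[d==0]=np.nan
    return im,d,P
def save(im,f): cv2.imwrite("pics/"+f,cv2.cvtColor(im,cv2.COLOR_RGB2BGR))
E
python3 - <<'E'
from h import *
np.set_printoptions(precision=4,suppress=True)
s=observe(); print(s); print(R.from_rotvec(s["tool_rot"]).as_matrix())
for n in ["scene","top"]:
    im,d,P=cloud(n); save(im,n+"0.png"); np.save(n+"P.npy",P)
    print(n,cam(n)[2])
    for l in ["can_a_center","jar_a_center","pet_center","tray_center","drawer_front","drawer_in","shelf_front","unit","mug","plant","soap","mill","sponge"]:
        print(l,[(np.round(x["position"],3).tolist(),round(x["confidence"],2)) for x in landmark_of(n,l)])
E
```

```text
pics
{'time': 0.0, 'joint_positions': array([-1.3061,  0.3595,  1.5114,  0.    ,  1.2725, -0.1151]), 'joint_velocities': array([-0.0012, -0.0006, -0.0007,  0.001 , -0.0013,  0.0002]), 'tau': array([  0.0014, -51.5371, -27.073 ,   0.0675,   0.0349,  -0.0001]), 'ee_pos': array([ 0.2223, -0.5566,  0.2218]), 'tool_rot': array([-0.3871,  2.0155, -2.0118]), 'wrist_force': array([ 0.0243, -0.0432, -0.2851]), 'ft_torque': array([-0.0217, -0.0257, -0.0108]), 'width': 1.0001637097849536}
[[-0.9287 -0.0004  0.3707]
 [-0.3707  0.0018 -0.9287]
 [-0.0002 -1.     -0.0018]]
scene [ 1.1556 -0.0507  0.9456]
can_a_center [([0.599, 0.201, 0.103], 0.64), ([0.692, 0.003, 0.047], 0.54), ([0.72, 0.179, 0.056], 0.43)]
jar_a_center []
pet_center []
tray_center [([0.413, 0.268, 0.012], 0.97)]
drawer_front [([0.719, 0.179, 0.051], 0.17)]
drawer_in []
shelf_front []
unit [([0.689, 0.004, 0.046], 0.2)]
mug [([0.681, 0.289, 0.055], 0.96)]
plant [([0.722, 0.181, 0.051], 0.59)]
soap [([0.784, 0.023, 0.002], 0.79), ([0.685, 0.289, 0.058], 0.36)]
mill [([0.732, -0.192, 0.155], 0.76), ([0.597, 0.2, 0.107], 0.5)]
sponge [([0.594, 0.499, 0.004], 0.58)]
top [0.4402 0.0846 1.2085]
can_a_center [([0.59, 0.198, 0.104], 0.63)]
jar_a_center []
pet_center []
tray_center [([0.416, 0.266, 0.014], 0.61)]
drawer_front [([0.593, -0.315, 0.148], 0.58)]
drawer_in []
shelf_front [([0.785, 0.026, 0.004], 0.16)]
unit [([0.616, -0.312, -0.002], 0.7)]
mug [([0.685, 0.29, 0.056], 0.63), ([0.598, 0.194, 0.104], 0.6)]
plant [([0.717, 0.177, 0.059], 0.9)]
soap [([0.781, 0.024, -0.002], 0.98), ([0.416, 0.267, 0.016], 0.54)]
mill []
sponge [([0.595, 0.497, 0.005], 0.66)]
```

View pics/scene0.png

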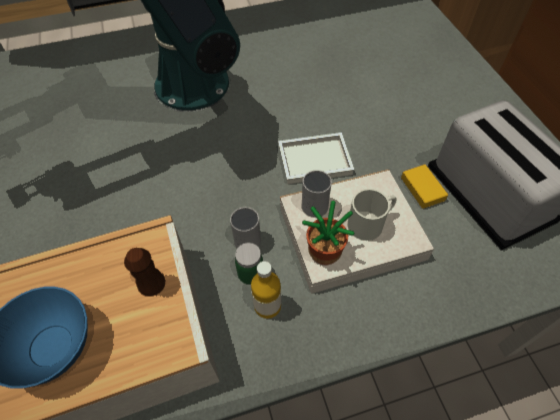

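View pics/top0.png

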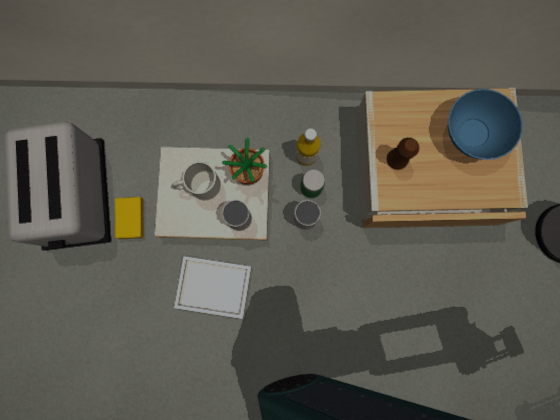

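Top view: can_a at px (236,213) on the shelf, can_b at (307,213), jar_b at (313,183), tray at (213,287), and the shut drawer front along the edge (365–523, ~217). No PET bottle and no second jar show. Next I measure the geometry from the clouds of both views.

```bash
python3 - <<'E'
from h import *
np.set_printoptions(precision=4,suppress=True)
for n in ["top","scene"]:
    P=np.load(n+"P.npy"); X=P.reshape(-1,3); X=X[~np.isnan(X[:,0])]
    def sel(x0,x1,y0,y1,z0,z1): 
        m=(X[:,0]>x0)&(X[:,0]<x1)&(X[:,1]>y0)&(X[:,1]<y1)&(X[:,2]>z0)&(X[:,2]<z1); return X[m]
    def rect(Q): 
        r=cv2.minAreaRect((Q[:,:2]*1000).astype(np.float32)); return np.round(cv2.boxPoints(r)).tolist(),np.round(r[1]),round(r[2],2)
    print(n,"worktop z",np.median(sel(.3,.5,-.1,.1,-.02,.02)[:,2]))
    for k,b in dict(canA=(.54,.65,.14,.245,.135,.17),canB=(.53,.65,-.03,.09,.085,.115),jarB=(.64,.735,-.05,.055,.085,.11)).items():
        Q=sel(*b)
        if len(Q)>5:
            (c,r)=cv2.minEnclosingCircle((Q[:,:2]*1000).astype(np.float32)); print(k,len(Q),np.round(c),round(r,1),np.percentile(Q[:,2],[50,95]))
    for k,b in dict(tray=(.3,.52,.1,.42,.012,.035),shelf=(.45,.85,.05,.45,.046,.062),front=(.5,.62,-.6,-.05,.142,.153),unit=(.55,1,-.6,-.05,.152,.165)).items():
        Q=sel(*b)
        if len(Q)>5: print(k,len(Q),*rect(Q),np.median(Q[:,2]))
    for b in ["mug","plant","soap","mill","sponge"]: pass
    get_image(n)
    for l in ["can_a_center","jar_a_center","pet_center"]:
        for t in trace(n,l):
            q=P[t["mask"]]; print(l,round(t["confidence"],2),t["mask"].sum(),np.nanmean(q,0),np.nanmax(q[:,2]))
E
```

```text
top worktop z 0.00021370085814442774
canA 596 [594. 197.] 32.7 [0.1488 0.1543]
canB 531 [607.  22.] 32.7 [0.0951 0.1008]
jarB 365 [692.   7.] 27.8 [0.0949 0.0981]
tray 841 [[336.0, 181.0], [472.0, 164.0], [495.0, 345.0], [359.0, 362.0]] [182. 137.] 82.73 0.024726956831273572
shelf 7292 [[540.0, 51.0], [782.0, 50.0], [785.0, 416.0], [543.0, 418.0]] [366. 242.] 89.6 0.05375756525107511
front 1085 [[582.0, -128.0], [589.0, -496.0], [626.0, -495.0], [618.0, -128.0]] [ 36. 368.] 1.14 0.1499924157450021
unit 14181 [[580.0, -129.0], [598.0, -501.0], [924.0, -486.0], [906.0, -114.0]] [326. 373.] 2.67 0.1563101269777969
can_a_center 0.93 682 [0.5907 0.1947 0.1413] 0.15825341788547798
can_a_center 0.33 675 [ 0.726  -0.1826  0.2314] 0.28030846460708525
jar_a_center 0.72 3761 [0.4152 0.2649 0.0097] 0.03204751099212921
scene worktop z 0.001288750115879922
canA 669 [596. 197.] 34.5 [0.1501 0.1553]
canB 646 [608.  22.] 33.6 [0.0963 0.1019]
jarB 506 [680.  11.] 42.3 [0.0959 0.0986]
tray 822 [[334.0, 183.0], [475.0, 165.0], [498.0, 346.0], [357.0, 364.0]] [182. 142.] 82.74 0.024913049941353793
shelf 6902 [[539.0, 51.0], [784.0, 49.0], [787.0, 417.0], [541.0, 418.0]] [367. 245.] 89.63 0.055150706401578486
front 1337 [[578.0, -477.0], [614.0, -478.0], [618.0, -127.0], [581.0, -126.0]] [351.  37.] 89.49 0.15056500259005168
unit 22467 [[583.0, -128.0], [598.0, -474.0], [923.0, -460.0], [907.0, -114.0]] [325. 346.] 2.52 0.1573635062762383
can_a_center 0.91 1108 [0.6058 0.1928 0.1294] 0.1592029299501838
```

```bash
python3 - <<'E'
from h import *
np.set_printoptions(precision=4,suppress=True)
for n in ["top","scene"]:
    P=np.load(n+"P.npy"); X=P.reshape(-1,3); X=X[~np.isnan(X[:,0])]
    def edge(b,ax,f,q):  # boundary along axis ax, binned on other
        m=np.all([(X[:,i]>b[2*i])&(X[:,i]<b[2*i+1]) for i in range(3)],0); Q=X[m]; o=1-ax
        bins=np.arange(b[2*o],b[2*o+1],.01); pts=[]
        for a in bins:
            s=Q[(Q[:,o]>a)&(Q[:,o]<a+.01)]
            if len(s)>2: pts.append((a+.005,np.percentile(s[:,ax],q)))
        pts=np.array(pts); 
        for _ in range(3):
            k=np.polyfit(pts[:,0],pts[:,1],1); r=abs(pts[:,1]-np.polyval(k,pts[:,0])); pts=pts[r<=max(.003,2*np.median(r))]
        print(n,f,"slope",round(k[0],4),"at mid",round(pts[:,0].mean(),3),round(np.polyval(k,pts[:,0].mean()),4),"range",pts[[0,-1],0])
    edge((.55,.63,-.48,-.14,.14,.17),0,"front outer",1)
    edge((.5,.6,.07,.33,.045,.062),0,"shelf front",1)
    edge((.55,.77,.0,.2,.047,.06),1,"shelf right",1)
    edge((.55,.70,.25,.42,.047,.06),1,"shelf left",99)
    edge((.62,.88,-.3,-.08,.151,.163),1,"unit left",99)
    edge((.63,.78,-.56,-.4,.151,.163),1,"unit right",1)
    edge((.8,.99,-.4,-.14,.151,.163),0,"unit back",99)
E
```

```text
top front outer slope -0.0435 at mid -0.31 0.5894 range [-0.475 -0.145]
top shelf front slope 0.0073 at mid 0.225 0.5419 range [0.125 0.325]
top shelf right slope -0.0818 at mid 0.66 0.0858 range [0.555 0.765]
top shelf left slope -0.0003 at mid 0.625 0.414 range [0.555 0.695]
top unit left slope 0.045 at mid 0.75 -0.123 range [0.625 0.875]
top unit right slope 0.0332 at mid 0.705 -0.4935 range [0.635 0.775]
top unit back slope -0.0466 at mid -0.27 0.911 range [-0.395 -0.145]
scene front outer slope -0.0443 at mid -0.31 0.5909 range [-0.475 -0.145]
scene shelf front slope 0.005 at mid 0.228 0.5428 range [0.125 0.325]
scene shelf right slope -0.0069 at mid 0.663 0.1249 range [0.555 0.765]
scene shelf left slope 0.0043 at mid 0.625 0.415 range [0.555 0.695]
scene unit left slope 0.0411 at mid 0.75 -0.1225 range [0.625 0.875]
scene unit right slope 0.0537 at mid 0.665 -0.4683 range [0.635 0.695]
scene unit back slope -0.0439 at mid -0.27 0.913 range [-0.395 -0.145]
```

Call:
jog_arm(plan=[[0,[0,0,0],-10.1],[0,[0,0,0],-10.1],[0,[0,0,0],-10.1],[0,[0,0,0],-10.1],[0,[0,0,0],-10.1],[0,[0,0,0],-10.1],[0,[0,0,0],-10.1],[0,[-3.25,0,4.4],0],[0,[-3.25,0,4.4],0],[0,[-3.25,0,4.4],0],[0,[-3.25,0,4.4],0],[0,[-3.25,0,4.4],0],[0,[-3.25,0,4.4],0],[0,[-3.25,0,4.4],0],[0,[0,3.7,0],0],[0,[0,3.7,0],0],[0,[0,3.7,0],0],[0,[0,0,0],0]], grip_force=20)

```text
time: 4.05
ee_pos: [0.5183, -0.3151, 0.109]
tool_rot: [-1.23, 1.183, -1.172]
wrist_force: [-0.1, -0.3, 0.3]
width: 0.003
```

```bash
cat >> h.py <<'E'
def st():
    s=observe(); M=R.from_rotvec(s["tool_rot"]).as_matrix()
    print("t",round(s["time"],2),"p",np.round(s["ee_pos"],4),"az",round(np.degrees(np.arctan2(M[1,2],M[0,2])),2),"F",np.round(s["wrist_force"],1),"w",round(s["width"],3),"j",np.round(s["joint_positions"],2))
    return s
def go(x,y,z,az=None):  # total shift in tool axes, cm, from measured pose; az: azimuth at which shift is done
    s=observe(); M=R.from_rotvec(s["tool_rot"]).as_matrix(); a0=np.arctan2(M[1,2],M[0,2])
    a=a0 if az is None else np.radians(az)
    d=np.array([x,y,z])-s["ee_pos"]
    print("roll",round(-np.degrees((a-a0+np.pi)%(2*np.pi)-np.pi),1),"tx,ty,tz cm",np.round(100*np.array([d[0]*np.sin(a)-d[1]*np.cos(a),-d[2],d[0]*np.cos(a)+d[1]*np.sin(a)]),2))
E
python3 - <<'E'
from h import *
st(); im,d,P=cloud("wrist"); save(im,"w1.png"); go(.5755,-.314,.11)
E
```

```text
t 4.05 p [ 0.5183 -0.3151  0.109 ] az 2.47 F [-0.1 -0.3  0.3] w 0.003 j [-0.66  0.49  1.61  0.    1.05 -0.7 ]
roll -0.0 tx,ty,tz cm [0.03 0.1  5.58]
```

View pics/w1.png

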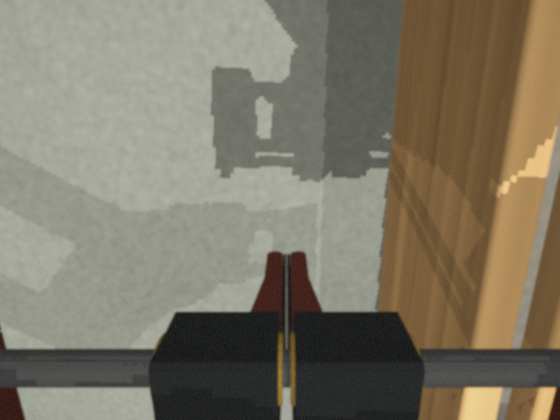

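Wrist view: the closed fingers stand about 6 cm in front of the drawer front, which is the wood face right of px ~390. I advance in small steps.

Call:
jog_arm(plan=[[0,[0,0,2.7],0],[0,[0,0,2.7],0],[0,[0,0,0.3],0],[0,[0,0,0.2],0],[0,[0,0,0.2],0],[0,[0,0,0],0]])

```text
time: 4.85
ee_pos: [0.5799, -0.3144, 0.1124]
tool_rot: [-1.23, 1.179, -1.177]
wrist_force: [-4.0, -0.3, 5.4]
width: 0.006
```

Call:
jog_arm(plan=[[0,[0,0,0.2],0],[0,[0,0,0.2],0],[0,[0,0,0],0]])

```text
time: 5.22
ee_pos: [0.5831, -0.3142, 0.1124]
tool_rot: [-1.231, 1.18, -1.176]
wrist_force: [-5.9, -0.2, 6.8]
width: 0.003
```

Call:
jog_arm(plan=[[0,[0,0,0.2],0],[0,[0,0,0],0]])

```text
time: 5.48
ee_pos: [0.5849, -0.3142, 0.1124]
tool_rot: [-1.231, 1.18, -1.176]
wrist_force: [-8.5, -1.6, 6.8]
width: 0.005
```

Call:
jog_arm(plan=[[0,[0,0,0.2],0],[0,[0,0,0],0]])

```text
time: 5.72
ee_pos: [0.5868, -0.3141, 0.1124]
tool_rot: [-1.231, 1.18, -1.176]
wrist_force: [-8.6, -0.8, 8.0]
width: 0.002
```

Call:
jog_arm(plan=[[0,[0,0,0.2],0],[0,[0,0,0],0]])

```text
time: 5.98
ee_pos: [0.5868, -0.3141, 0.1124]
tool_rot: [-1.234, 1.183, -1.174]
wrist_force: [-13.9, -1.4, 12.6]
width: 0.004
```

Call:
jog_arm(plan=[[0,[0,0,0.2],0],[0,[0,0,0],0]])

```text
time: 6.22
ee_pos: [0.5867, -0.314, 0.1124]
tool_rot: [-1.236, 1.186, -1.172]
wrist_force: [-19.4, -1.6, 15.3]
width: 0.007
```

Inner stop reached. Retreating.

Call:
jog_arm(plan=[[0,[0,0,-2.5],0],[0,[0,0,-3.5],0],[0,[0,0,-3.5],0],[0.5,[0,0,0],0],[0.5,[0,-4.0,0],0],[0.5,[0,-4.0,0],0],[0.5,[0,0,0],0],[0.5,[0,0,0],0]])

```text
time: 7.22
ee_pos: [0.4988, -0.3175, 0.1914]
tool_rot: [-1.229, 1.177, -1.178]
wrist_force: [-0.7, 0.1, -0.7]
width: 0.493
```

```bash
python3 - <<'E'
from h import *
st(); im,d,P=cloud("top"); X=P.reshape(-1,3); X=X[~np.isnan(X[:,0])]
Q=X[(X[:,2]>.140)&(X[:,2]<.153)&(X[:,0]>.45)&(X[:,0]<.63)&(X[:,1]<-.14)&(X[:,1]>-.48)]
for y in (-.45,-.4,-.22,-.16):
    q=Q[abs(Q[:,1]-y)<.012]; print(y,len(q),np.percentile(q[:,0],[2,50,98]) if len(q) else "")
E
```

```text
t 7.22 p [ 0.4988 -0.3175  0.1914] az 2.47 F [-0.7  0.1 -0.7] w 0.493 j [-0.68  0.38  1.57  0.    1.2  -0.73]
-0.45 8 [0.62042092 0.6208345  0.62480602]
-0.4 12 [0.61787841 0.61867527 0.62858999]
-0.22 73 [0.53657195 0.54572428 0.6204272 ]
-0.16 80 [0.53500521 0.54484294 0.62232402]
```

Call:
jog_arm(plan=[[0.5,[-0.1,0,2.5],0],[0.5,[-0.1,0,2.5],0],[0.5,[0,3.6,0],0],[0.5,[0,3.6,0],0],[0.5,[0,0,0],0],[0,[0,0,0],0],[0,[0,0,0],0],[0,[0,0,0],0],[0,[0,0,0],0]], grip_force=25)

```text
time: 8.4
ee_pos: [0.5491, -0.3141, 0.121]
tool_rot: [-1.229, 1.175, -1.179]
wrist_force: [0.4, 0.3, 4.2]
width: 0.183
```

Call:
jog_arm(plan=[[0,[0,0,-2.1],0],[0,[0,0,-2.1],0],[0,[0,0,-2.1],0],[0,[0,0,-2.1],0],[0,[0,0,-2.1],0],[0,[0,0,-2.1],0],[0,[0,0,-2.0],0],[0,[0,0,0],0],[0.5,[0,0,0],0],[0.5,[0,0,0],0],[0.5,[0,0,0],0]])

```text
time: 9.78
ee_pos: [0.4023, -0.3196, 0.1194]
tool_rot: [-1.229, 1.178, -1.177]
wrist_force: [0.5, -0.3, 0.1]
width: 0.478
```

```bash
python3 - <<'E'
from h import *
st()
E
```

```text
t 9.78 p [ 0.4023 -0.3196  0.1194] az 2.47 F [ 0.5 -0.3  0.1] w 0.478 j [-0.81  0.36  1.81  0.    0.97 -0.85]
```

Call:
jog_arm(plan=[[0.5,[0,-4.5,0],0],[1,[0,-4.5,0],0],[1,[0,-4.0,0],-10],[1,[0,0,0],-10],[1,[0,0,0],-10],[1,[0,0,0],-10],[1,[0,0,0],-10],[1,[0,0,0],-10],[1,[0,0,0],-10],[1,[0,0,0],-10],[1,[0,0,0],-7.5],[1,[1.9,0,5.2],0],[1,[1.9,0,5.2],0],[1,[1.9,0,5.2],0],[1,[1.9,0,5.2],0],[1,[1.9,0,5.2],0]])

```text
time: 11.78
ee_pos: [0.4979, -0.058, 0.2495]
tool_rot: [-1.571, 0.001, -0.0]
wrist_force: [0.7, -0.6, -0.3]
width: 1.003
```

```bash
python3 - <<'E'
from h import *
st(); go(.595,.197,.25)
for n in ["top","scene"]:
    im,d,P=cloud(n); save(im,n+"2.png"); X=P.reshape(-1,3); X=X[~np.isnan(X[:,0])]
    for z0,z1 in ((.143,.155),(.098,.108),(.02,.038)):
        print(n,z0)
        for y in (-.44,-.40,-.32,-.25,-.2):
            q=X[(abs(X[:,1]-y)<.012)&(X[:,2]>z0)&(X[:,2]<z1)&(X[:,0]>.36)&(X[:,0]<.62)]
            if len(q)>3: print(y,len(q),np.round(np.percentile(q[:,0],[2,50,98]),4),round(np.median(q[:,2]),4))
    for x in (.45,.5,.55):
        q=X[(abs(X[:,0]-x)<.012)&(X[:,2]>.09)&(X[:,2]<.112)&(X[:,1]<-.1)&(X[:,1]>-.52)]
        if len(q)>3: print("sides",x,np.round([q[:,1].min(),q[:,1].max()],4), np.round(np.percentile(q[:,1][q[:,1]<-.32],95) if (q[:,1]<-.32).any() else 0,4))
E
```

```text
t 11.78 p [ 0.4979 -0.058   0.2495] az 89.97 F [ 0.7 -0.6 -0.3] w 1.003 j [-0.25  0.19  1.68  0.    1.27 -1.82]
roll -0.0 tx,ty,tz cm [ 9.69 -0.05 25.5 ]
top 0.143
-0.44 76 [0.3997 0.4066 0.5168] 0.1506
-0.4 89 [0.3963 0.4058 0.6189] 0.1507
-0.32 77 [0.3945 0.4017 0.6154] 0.1505
-0.25 20 [0.6115 0.6133 0.618 ] 0.1538
-0.2 56 [0.3893 0.3963 0.4032] 0.1504
top 0.098
-0.44 7 [0.4139 0.4141 0.4145] 0.1028
-0.4 10 [0.6191 0.6195 0.6199] 0.1034
-0.32 24 [0.4088 0.6166 0.62  ] 0.1051
-0.2 7 [0.4033 0.4036 0.4038] 0.1019
top 0.02
-0.44 715 [0.4167 0.5149 0.6153] 0.0307
-0.4 713 [0.4158 0.5164 0.6165] 0.0306
-0.25 87 [0.4069 0.4376 0.4582] 0.0305
-0.2 238 [0.4034 0.4364 0.4684] 0.0304
sides 0.45 [-0.4834 -0.1583] -0.4739
sides 0.5 [-0.4808 -0.4711] -0.4717
sides 0.55 [-0.4766 -0.4685] -0.4693
scene 0.143
-0.44 86 [0.3988 0.4108 0.4164] 0.1502
-0.4 82 [0.3975 0.4097 0.4155] 0.1507
-0.32 82 [0.3942 0.4064 0.4118] 0.1507
-0.25 83 [0.3923 0.4024 0.6151] 0.1504
-0.2 80 [0.3888 0.4013 0.6151] 0.1504
scene 0.098
-0.44 29 [0.4118 0.4145 0.4169] 0.1019
-0.4 34 [0.4102 0.4125 0.4155] 0.1028
-0.32 32 [0.4061 0.409  0.4119] 0.1037
-0.25 29 [0.4037 0.4065 0.4083] 0.1025
-0.2 30 [0.4017 0.4045 0.4061] 0.1024
scene 0.02
-0.44 441 [0.4134 0.4745 0.5306] 0.0314
-0.4 440 [0.412  0.472  0.5285] 0.0313
-0.32 423 [0.4085 0.4689 0.5253] 0.0315
-0.25 407 [0.4054 0.4657 0.5217] 0.0314
-0.2 397 [0.403  0.4636 0.5205] 0.0315
sides 0.45 [-0.48   -0.1579] -0.4733
sides 0.5 [-0.4776 -0.1556] -0.471
sides 0.55 [-0.4763 -0.1532] -0.469
```

View pics/top2.png

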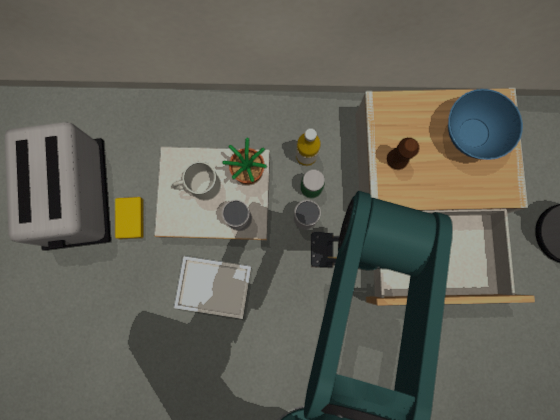

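Top view: drawer is drawn out (floor visible, front at px row ~298, columns 375–533), all objects unmoved. Going on to can_a.

Call:
jog_arm(plan=[[1,[1.9,0,5.1],0],[1,[1.9,0,5.1],0],[1,[1.9,0,5.1],0],[1,[2.0,0,5.1],0],[1,[2.0,0,5.1],0],[1,[0,4.7,0],0],[1,[0,4.7,0],0],[1,[0,4.3,0],0],[1,[0,0,0],0],[0.6,[0,0,0],0],[0.6,[0,0,0],0],[0.6,[0,0,0],0],[0.6,[0,0,0],0]], grip_force=15)

```text
time: 13.5
ee_pos: [0.5963, 0.1954, 0.1147]
tool_rot: [-1.57, -0.002, -0.003]
wrist_force: [0.7, 0.3, 7.3]
width: 0.739
```

Call:
jog_arm(plan=[[0.6,[0,-1.0,0],0],[0.6,[0,-4.0,0],0],[0.6,[0,-5.0,0],0],[0.6,[0,-5.0,0],0],[0.6,[0,0,0],0]])

```text
time: 14.12
ee_pos: [0.5975, 0.1957, 0.2683]
tool_rot: [-1.569, -0.007, -0.008]
wrist_force: [0.1, 0.8, -1.6]
width: 0.739
```

```bash
python3 - <<'E'
from h import *
st(); go(.511,-.227,.25,2.5)
im,d,P=cloud("wrist"); save(im,"w3.png")
E
```

```text
t 14.12 p [0.5975 0.1957 0.2683] az 89.97 F [ 0.1  0.8 -1.6] w 0.739 j [ 0.21  0.36  1.39  0.    1.38 -1.36]
roll 87.5 tx,ty,tz cm [ 41.85   1.83 -10.49]
```

View pics/w3.png

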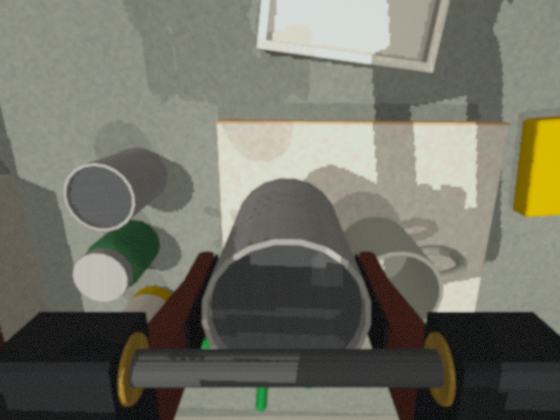

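Wrist view: can_a held upright and centred between the fingers; can_b (px 100,195), jar_b (105,275), and tray undisturbed.

Call:
jog_arm(plan=[[0.6,[0,0,0],10],[0.6,[0,0,0],10],[0.6,[0,0,0],10],[0.6,[0,0,0],10],[0.6,[0,0,0],10],[0.6,[0,0,0],10],[0.6,[0,0,0],10],[0.6,[0,0,0],10],[0.6,[0,0,0],7.5],[0.6,[5.2,0,-1.3],0],[0.6,[5.2,0,-1.3],0],[0.6,[5.2,0,-1.3],0],[0.6,[5.2,0,-1.3],0],[0.6,[5.2,0,-1.3],0],[0.6,[5.2,0,-1.3],0],[0.6,[5.2,0,-1.3],0],[0.6,[5.4,0,-1.4],0],[0.6,[0,4.5,0],0],[0.6,[0,4.5,0],0],[0.6,[0,4.5,0],0]])

```text
time: 16.68
ee_pos: [0.5062, -0.2265, 0.125]
tool_rot: [-1.229, 1.18, -1.176]
wrist_force: [0.4, 0.1, -1.3]
width: 0.737
```

```bash
python3 - <<'E'
from h import *
st(); go(.511,-.227,.093)
E
```

```text
t 16.68 p [ 0.5062 -0.2265  0.125 ] az 2.42 F [ 0.4  0.1 -1.3] w 0.737 j [-0.55  0.4   1.72  0.    1.02 -0.59]
roll -0.0 tx,ty,tz cm [0.07 3.2  0.48]
```

Call:
jog_arm(plan=[[0.6,[0,1.5,0.3],0],[0.6,[0,1.0,0],0],[0.6,[0,0.5,0],0],[0.6,[0,0.3,0],0],[0.6,[0,0,0],0]])

```text
time: 17.3
ee_pos: [0.5112, -0.2271, 0.0954]
tool_rot: [-1.229, 1.176, -1.178]
wrist_force: [0.1, 1.2, -0.1]
width: 0.74
```

Call:
jog_arm(plan=[[0.6,[0,0.3,0],0],[0.6,[0,0,0],0]])

```text
time: 17.55
ee_pos: [0.5108, -0.2269, 0.0918]
tool_rot: [-1.229, 1.177, -1.178]
wrist_force: [-0.3, 0.4, -0.1]
width: 0.74
```

Call:
jog_arm(plan=[[1,[0,0,0],0],[1,[0,0,0],0],[1,[0,0,0],0],[1,[0,-3,0],0],[1,[0,-4,0],0],[1,[0,-4,0],0],[1,[0,-4,0],-10],[1,[0,0,0],-10],[1,[0,0,0],-10],[1,[0,0,0],-10],[1,[0,0,0],-10],[1,[0,0,0],-10],[1,[0,0,0],-10],[1,[0,0,0],-10],[1,[0,0,0],-7.5],[1,[1.9,0,5.0],0],[1,[1.9,0,5.0],0],[1,[1.9,0,5.0],0],[1,[2.0,0,5.0],0],[1,[2.0,0,5.0],0]])

```text
time: 20.05
ee_pos: [0.6084, 0.0247, 0.2417]
tool_rot: [-1.571, 0.0, -0.001]
wrist_force: [1.6, -0.4, -1.4]
width: 1.0
```

```bash
python3 - <<'E'
from h import *
st(); im,d,P=cloud("wrist"); save(im,"w4.png"); X=P.reshape(-1,3); X=X[~np.isnan(X[:,0])]
for k,b in dict(canB=(.55,.66,-.03,.09,.09,.108),jarB=(.64,.745,-.05,.06,.088,.105)).items():
    Q=X[np.all([(X[:,i]>b[2*i])&(X[:,i]<b[2*i+1]) for i in range(3)],0)]
    if len(Q)>5:
        c,r=cv2.minEnclosingCircle((Q[:,:2]*1000).astype(np.float32)); print(k,len(Q),np.round(c),round(r,1),np.percentile(Q[:,2],[50,95]))
go(.6075,.022,.061)
E
```

```text
t 20.05 p [0.6084 0.0247 0.2417] az 89.96 F [ 1.6 -0.4 -1.4] w 1.0 j [-0.07  0.36  1.47 -0.    1.32 -1.64]
canB 4519 [609.  23.] 32.7 [0.09601333 0.10127167]
jarB 2578 [680.  13.] 42.0 [0.09602466 0.09717956]
roll -0.0 tx,ty,tz cm [-0.31 18.08 -0.89]
```

View pics/w4.png

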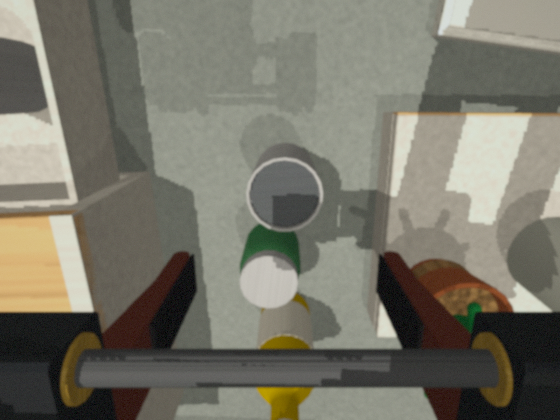

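Wrist view: can_b at px (285,193), jar_b (270,280), soap below it at (287,330). The gripper's 9 mm to the left of can_b; corrected in the descent.

Call:
jog_arm(plan=[[1,[-0.2,0,-0.8],0],[1,[0,4.5,0],0],[1,[0,4.5,0],0],[1,[0,4.5,0],0],[1,[0,4.3,0],0],[1,[0,0,0],0],[1,[0,0,0],0],[0.6,[0,0,0],0],[0.6,[0,0,0],0],[0.6,[0,0,0],0],[0.6,[0,0,0],0]])

```text
time: 21.48
ee_pos: [0.6068, 0.0152, 0.0649]
tool_rot: [-1.571, -0.001, -0.002]
wrist_force: [-1.6, 1.2, 6.9]
width: 0.733
```

```bash
python3 - <<'E'
from h import *
st()
E
```

```text
t 21.48 p [0.6068 0.0152 0.0649] az 89.98 F [-1.6  1.2  6.9] w 0.733 j [-0.09  0.54  1.65  0.    0.95 -1.66]
```

Call:
jog_arm(plan=[[0.6,[0,-4,0],0],[0.6,[0,-5,0],0],[0.6,[0,-5,0],0],[0.6,[0,-5.5,0],10],[0.6,[0,0,0],10],[0.6,[0,0,0],10],[0.6,[0,0,0],10],[0.6,[0,0,0],10],[0.6,[0,0,0],10],[0.6,[0,0,0],10],[0.6,[0,0,0],10],[0.6,[0,0,0],7.5],[0.6,[4.7,0,-1.5],0],[0.6,[4.7,0,-1.5],0],[0.6,[4.7,0,-1.5],0],[0.6,[4.7,0,-1.5],0],[0.6,[4.7,0,-1.5],0],[0.6,[4.7,0,-1.5],0],[0.6,[4.6,0,-1.6],0],[0.6,[0,0,0],0]])

```text
time: 23.98
ee_pos: [0.5128, -0.3204, 0.2584]
tool_rot: [-1.229, 1.18, -1.181]
wrist_force: [0.0, 0.7, -1.3]
width: 0.736
```

```bash
python3 - <<'E'
from h import *
st(); go(.515,-.317,.0955); go(.515,-.317,.0955)
E
```

```text
t 23.98 p [ 0.5128 -0.3204  0.2584] az 2.24 F [ 0.   0.7 -1.3] w 0.736 j [-0.67  0.34  1.45 -0.    1.35 -0.71]
roll -0.0 tx,ty,tz cm [-0.34 16.29  0.23]
roll -0.0 tx,ty,tz cm [-0.34 16.29  0.23]
```

Call:
jog_arm(plan=[[0.6,[-0.3,4.5,0.2],0],[0.6,[0,4.5,0],0],[0.6,[0,4.0,0],0],[0.6,[0,2.0,0],0],[0.6,[0,0.9,0],0],[0.6,[0,0.4,0],0],[0.6,[0,0,0],0]])

```text
time: 24.85
ee_pos: [0.5165, -0.3142, 0.0963]
tool_rot: [-1.229, 1.176, -1.178]
wrist_force: [-0.6, 0.1, 0.8]
width: 0.736
```

Call:
jog_arm(plan=[[0.6,[0,0.1,0],0],[1,[0,0,0],0],[1,[0,0,0],0],[1,[0,0,0],0],[1,[0,-4,0],0],[1,[0,-6,0],0],[1,[0,-6,0],-10],[1,[0,0,0],-10],[1,[0,0,0],-10],[1,[0,0,0],-10],[1,[0,0,0],-10],[1,[0,0,0],-10],[1,[0,0,0],-10],[1,[0,0,0],-10],[1,[0,0,0],-7.5],[1,[2.5,0,5.3],0],[1,[2.5,0,5.3],0],[1,[2.5,0,5.3],0],[1,[2.5,0,5.3],0],[1,[2.5,0,5.3],0]])

```text
time: 27.35
ee_pos: [0.6418, -0.0475, 0.2548]
tool_rot: [-1.571, 0.0, -0.001]
wrist_force: [0.7, -1.1, 0.8]
width: 1.001
```

Call:
jog_arm(plan=[[1,[2.5,0,5.0],0],[1,[0,0,0],0],[1,[0,0,0],0],[1,[0,0,0],0]])

```text
time: 27.85
ee_pos: [0.6657, -0.0006, 0.2547]
tool_rot: [-1.571, 0.002, -0.001]
wrist_force: [-0.2, 0.6, -0.4]
width: 0.998
```

```bash
python3 - <<'E'
from h import *
st(); im,d,P=cloud("wrist"); save(im,"w5.png"); X=P.reshape(-1,3); X=X[~np.isnan(X[:,0])]
for zz in ((.09,.105),(.02,.088)):
    b=(.62,.75,-.05,.07)+zz
    Q=X[np.all([(X[:,i]>b[2*i])&(X[:,i]<b[2*i+1]) for i in range(3)],0)]
    if len(Q)>5:
        c,r=cv2.minEnclosingCircle((Q[:,:2]*1000).astype(np.float32)); print(zz,len(Q),np.round(c),round(r,1),np.percentile(Q[:,2],[50,95]))
st();go(.692,.007,.056)
E
```

```text
t 27.85 p [ 6.657e-01 -6.000e-04  2.547e-01] az 89.88 F [-0.2  0.6 -0.4] w 0.998 j [-0.1   0.43  1.32 -0.    1.4  -1.67]
(0.09, 0.105) 2656 [694.   8.] 27.6 [0.09601343 0.09719548]
(0.02, 0.088) 1066 [694.   8.] 30.9 [0.06653377 0.0837045 ]
t 27.9 p [ 0.6657 -0.0007  0.2547] az 89.86 F [ 0.2 -0.2  0.2] w 0.999 j [-0.1   0.43  1.32 -0.    1.4  -1.67]
roll -0.0 tx,ty,tz cm [ 2.63 19.87  0.78]
```

View pics/w5.png

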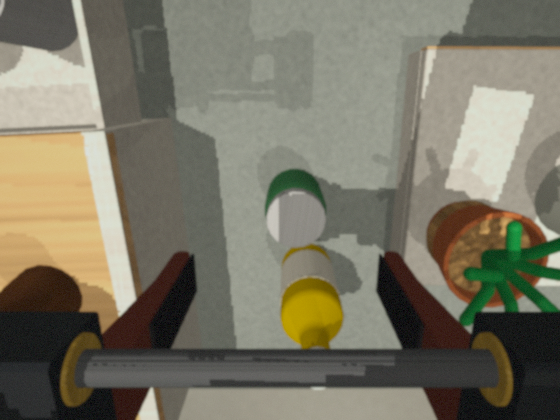

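Wrist view: jar_b lid at px (296,215), measured (0.694, 0.008), soap just beyond it and plant leaves well to the right.

Call:
jog_arm(plan=[[1,[2.8,0,0.85],0],[1,[0,0,0],0],[1,[0,4.5,0],0],[1,[0,5,0],0],[1,[0,5,0],0],[1,[0,5.2,0],0],[1,[0,0,0],0],[1,[0,0,0],0],[0.55,[0,0,0],0],[0.55,[0,0,0],0],[0.55,[0,0,0],0],[0.55,[0,0,0],0],[0.55,[0,0,0],0]], grip_force=25)

```text
time: 29.52
ee_pos: [0.695, 0.0092, 0.0589]
tool_rot: [-1.571, -0.001, -0.002]
wrist_force: [-1.4, -1.0, 6.1]
width: 0.704
```

Call:
jog_arm(plan=[[0.55,[0,-3,0],0],[0.55,[0,-5,0],0],[0.55,[0,-5,0],0],[0.55,[0,-5,0],0],[0.55,[0,-2,0],0],[0.55,[0,0,0],0],[0.55,[0,0,0],0]])

```text
time: 30.4
ee_pos: [0.6932, 0.0094, 0.256]
tool_rot: [-1.57, 0.003, 0.002]
wrist_force: [-0.7, 0.2, -1.0]
width: 0.707
```

```bash
python3 - <<'E'
from h import *
st(); go(.519,-.407,.092,2.5)
im,d,P=cloud("wrist"); save(im,"w6.png")
E
```

```text
t 30.4 p [0.6932 0.0094 0.256 ] az 89.96 F [-0.7  0.2 -1. ] w 0.707 j [-0.09  0.47  1.24  0.    1.43 -1.66]
roll 87.5 tx,ty,tz cm [ 40.84  16.4  -19.22]
```

View pics/w6.png

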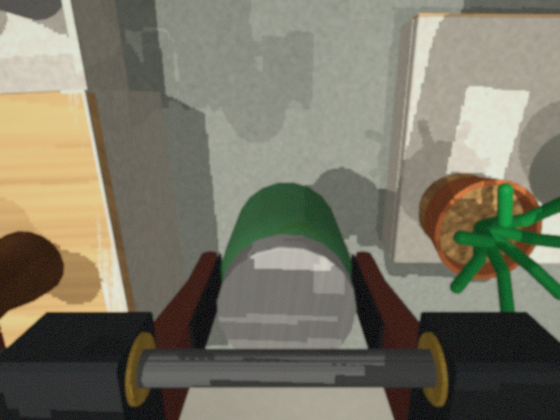

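Wrist view: the jar is held upright, centred. Moving it first back, then right, clear of the mill.

Call:
jog_arm(plan=[[0.55,[0,0,0],10],[0.55,[0,0,0],10],[0.55,[0,0,0],10],[0.55,[0,0,0],10],[0.55,[0,0,0],10],[0.55,[0,0,0],10],[0.55,[0,0,0],10],[0.55,[0,0,0],10],[0.55,[0,0,0],7.5],[0.55,[0,0,-4.8],0],[0.55,[0,0,-4.8],0],[0.55,[0,0,-4.8],0],[0.55,[0,0,-4.8],0],[0.55,[5.8,0,0],0],[0.55,[5.8,0,0],0],[0.55,[5.8,0,0],0],[0.55,[5.8,0,0],0],[0.55,[5.8,0,0],0],[0.55,[5.8,0,0],0],[0.55,[5.8,0,0],0]])

```text
time: 32.95
ee_pos: [0.519, -0.4059, 0.2556]
tool_rot: [-1.229, 1.18, -1.175]
wrist_force: [1.7, -0.4, -0.2]
width: 0.698
```

Call:
jog_arm(plan=[[0.55,[0,0,0],0],[0.55,[0,0,0],0],[0.55,[0,0,0],0]])

```text
time: 33.33
ee_pos: [0.5196, -0.4029, 0.257]
tool_rot: [-1.229, 1.178, -1.175]
wrist_force: [-0.5, 0.0, -0.9]
width: 0.703
```

```bash
python3 - <<'E'
from h import *
st(); go(.519,-.407,.091)
E
```

```text
t 33.33 p [ 0.5196 -0.4029  0.257 ] az 2.53 F [-0.5  0.  -0.9] w 0.703 j [-0.76  0.42  1.33  0.    1.4  -0.81]
roll -0.0 tx,ty,tz cm [ 0.41 16.6  -0.08]
```

Call:
jog_arm(plan=[[0.55,[0.3,4.5,0],0],[0.55,[0,4.5,0],0],[0.55,[0,4.0,0],0],[0.55,[0,2.0,0],0],[0.55,[0,1.0,0],0],[0.55,[0,0.4,0],0],[0.55,[0,0,0],0]])

```text
time: 34.2
ee_pos: [0.5205, -0.4077, 0.0944]
tool_rot: [-1.229, 1.176, -1.178]
wrist_force: [0.4, 0.2, -1.8]
width: 0.702
```

Call:
jog_arm(plan=[[0.55,[0,0.4,0],0],[0.55,[0,0,0],0],[1,[0,0,0],0],[1,[0,0,0],0],[1,[0,0,0],0],[1,[0,-3,0],0],[1,[0,-5,0],0],[1,[0,-6,0],0],[0,[0,0,-4.5],0],[0,[0,0,-4.5],0],[0,[0,0,-4.5],0],[0,[0,0,-4.5],0],[0,[-4.5,0,0],0],[0,[-4.5,0,0],0],[0,[0,0,0],0]])

```text
time: 36.08
ee_pos: [0.3353, -0.3225, 0.2296]
tool_rot: [-1.229, 1.178, -1.175]
wrist_force: [-0.4, 0.8, -0.5]
width: 0.244
```

```bash
python3 - <<'E'
from h import *
st()
im,d,P=cloud("top"); im2,d2,P2=cloud("scene"); save(np.hstack([im[40:400,140:],im2[100:460,0:380][:360]]) if False else im,"top7.png"); save(im2,"scene7.png")
a=np.radians(2.5); o=np.array([.515,-.317])
for n,P in (("top",P),("scene",P2)):
    X=P.reshape(-1,3); X=X[~np.isnan(X[:,0])]
    for k,(u,z0,z1) in dict(canA=(.09,.12,.14),canB=(0,.12,.14),jar=(-.09,.115,.135)).items():
        c=o+u*np.array([-np.sin(a),np.cos(a)])
        Q=X[(np.hypot(X[:,0]-c[0],X[:,1]-c[1])<.045)&(X[:,2]>z0)&(X[:,2]<z1)]
        if len(Q)>5:
            cc,r=cv2.minEnclosingCircle((Q[:,:2]*1000).astype(np.float32)); print(n,k,len(Q),np.round(cc),round(r,1),np.percentile(Q[:,2],[5,50,95]))
    Q=X[np.all([(X[:,i]>b)&(X[:,i]<c) for i,(b,c) in enumerate(((.28,.535),(.08,.44),(.015,.035)))],0)]
    r=cv2.minAreaRect((Q[:,:2]*1000).astype(np.float32)); print("tray",r)
go(.34,-.322,.10)
E
```

```text
t 36.08 p [ 0.3353 -0.3225  0.2296] az 2.55 F [-0.4  0.8 -0.5] w 0.244 j [-0.91  0.16  1.78  0.    1.21 -0.96]
top canA 593 [ 510. -227.] 32.8 [0.12176142 0.12554399 0.13054878]
top canB 602 [ 516. -317.] 33.0 [0.12183206 0.12547884 0.13117682]
top jar 441 [ 519. -407.] 28.3 [0.12015359 0.12534453 0.12905871]
tray ((381.6151123046875, 256.3992919921875), (182.1468048095703, 137.43231201171875), 82.5779037475586)
scene canA 628 [ 512. -226.] 34.3 [0.12256452 0.12666183 0.13202782]
scene canB 665 [ 517. -316.] 34.0 [0.12293724 0.1266437  0.13223601]
scene jar 511 [ 520. -406.] 29.6 [0.11795787 0.12607529 0.12872067]
tray ((383.0873718261719, 257.9862060546875), (183.33047485351562, 141.88442993164062), 82.08689880371094)
roll -0.0 tx,ty,tz cm [-0.37 13.01  0.36]
```

View pics/scene7.png

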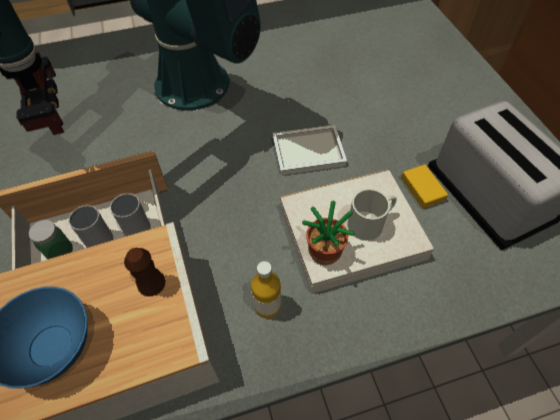

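Scene view: jar and both cans stand upright in the drawer (px 50,237 / 90,225 / 127,213). The tray has been knocked about 3 cm towards the robot, as announced. Nothing else has moved, and there's no bottle anywhere. Closing the drawer.

Call:
jog_arm(plan=[[0,[-0.4,4,0],0],[0,[0,4,0],0],[0,[0,4,0],0],[0,[0,0,3.5],0],[0,[0,0,1],0],[0,[0,0,1],0],[0,[0,0,1.5],0],[0,[0,0,2],0],[0,[0,0,2],0],[0,[0,0,2],0],[0,[0,0,2],0],[0,[0,0,2],0],[0,[0,0,2],0],[0,[0,0,2],0],[0,[0,0,1.5],0],[0,[0,0,0.8],0],[0,[0,0,0.5],0],[0,[0,0,0],0]])

```text
time: 38.42
ee_pos: [0.5729, -0.3116, 0.1098]
tool_rot: [-1.231, 1.179, -1.177]
wrist_force: [-4.8, -1.9, 0.4]
width: 0.002
```

Call:
jog_arm(plan=[[0,[0,0,0.4],0],[0,[0,0,0.4],0],[0,[0,0,0.3],0],[0,[0,0,0.3],0],[0,[0,0,0],0]])

```text
time: 39.05
ee_pos: [0.5858, -0.3111, 0.1098]
tool_rot: [-1.232, 1.18, -1.176]
wrist_force: [-7.3, -2.5, 2.3]
width: 0.004
```

Call:
jog_arm(plan=[[0,[0,0,0.3],0],[0,[0,0,0],0]])

```text
time: 39.3
ee_pos: [0.5862, -0.3111, 0.1098]
tool_rot: [-1.235, 1.184, -1.173]
wrist_force: [-15.6, -4.5, 7.0]
width: 0.004
```

Call:
jog_arm(plan=[[0,[0,0,-2.5],0],[0,[0,0,-4],0],[0,[0,0,-4],0],[0,[0,-4,0],0],[0,[0,-4,0],-10],[0,[0,0,0],-10],[0,[0,0,0],-10],[0,[0,0,0],-10],[0,[0,0,0],-10],[0,[0,0,0],-10],[0,[0,0,0],-10],[0,[0,0,0],-10],[0,[0,0,0],-7.5],[0.8,[0,0,5.8],0],[0.8,[0,0,5.8],0],[0.8,[0,0,5.8],0],[0.8,[0,0,5.8],0],[0.8,[0,0,5.8],0],[0.8,[0,0,5.8],0]])

```text
time: 41.68
ee_pos: [0.4867, 0.0351, 0.1906]
tool_rot: [-1.57, -0.001, -0.003]
wrist_force: [0.6, 0.1, -0.7]
width: 0.65
```

```bash
python3 - <<'E'
from h import *
st(); go(.285,.262,.19)
im,d,P=cloud("top"); X=P.reshape(-1,3); X=X[~np.isnan(X[:,0])]
for y in (-.45,-.4,-.31,-.22,-.16):
    q=X[(abs(X[:,1]-y)<.012)&(X[:,2]>.14)&(X[:,2]<.153)&(X[:,0]>.4)&(X[:,0]<.63)]
    if len(q)>3: print(y,len(q),np.percentile(q[:,0],[2,50]))
E
```

```text
t 41.67 p [0.4867 0.0351 0.1906] az 89.94 F [ 0.6  0.1 -0.7] w 0.65 j [-0.07  0.23  1.79  0.    1.12 -1.64]
roll -0.0 tx,ty,tz cm [-20.2    0.06  22.67]
-0.45 72 [0.59514186 0.60403308]
-0.4 76 [0.59310314 0.60181245]
-0.31 69 [0.58892255 0.59631513]
-0.22 75 [0.58506351 0.59404548]
-0.16 78 [0.58296546 0.5925638 ]
```

Drawer shut and stays latched (front line back at its initial 0.589). Now the tray.

Call:
jog_arm(plan=[[1,[0,0,5.6],0],[1,[0,0,5.6],0],[1,[0,0,5.6],0],[1,[0,0,5.6],0],[1,[-5,0,0],0],[1,[-5,0,0],0],[1,[-5,0,0],0],[1,[-5.2,0,0],0],[1,[0,0,0],0],[1,[0,0,0],0]])

```text
time: 42.98
ee_pos: [0.2856, 0.2579, 0.1905]
tool_rot: [-1.569, -0.002, -0.002]
wrist_force: [0.1, 0.2, 0.2]
width: 0.997
```

```bash
python3 - <<'E'
from h import *
st(); go(.285,.262,.010)
im,d,P=cloud("wrist"); save(im,"w8.png"); X=P.reshape(-1,3); X=X[~np.isnan(X[:,0])]
Q=X[np.all([(X[:,i]>b)&(X[:,i]<c) for i,(b,c) in enumerate(((.24,.535),(.08,.44),(.017,.033)))],0)]
print(len(Q)); 
if len(Q)>9: print(np.round(cv2.boxPoints(cv2.minAreaRect((Q[:,:2]*1000).astype(np.float32)))))
E
```

```text
t 42.98 p [0.2856 0.2579 0.1905] az 89.99 F [0.1 0.2 0.2] w 0.997 j [ 0.55  0.08  1.98  0.    1.08 -1.02]
roll -0.0 tx,ty,tz cm [-0.06 18.05  0.41]
5681
[[304. 177.]
 [440. 159.]
 [464. 340.]
 [327. 358.]]
```

View pics/w8.png

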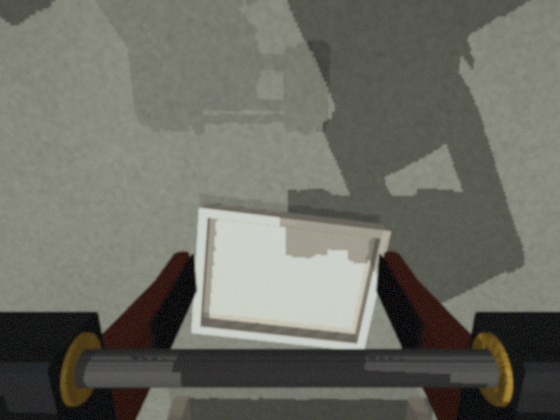

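Wrist view: tray's near edge right in front of the fingers (px rows 208–232), consistent with the other views. Lower and push.

Call:
jog_arm(plan=[[1,[0,5,0.4],0],[1,[0,5,0],0],[1,[0,5,0],0],[1,[0,2.8,0],0],[1,[0,0,0],0],[1,[1.5,0,0],0],[1,[2,0,0],0],[1,[2,0,0],0],[1,[2,0,0],0],[1,[2,0,0],0],[1,[2,0,0],0],[1,[2,0,0],0],[1,[2,0,0],0],[1,[2,0,0],0],[1,[2,0,0],0],[1,[2,0,0],0],[1,[1.5,0,0],0],[1,[0.5,0,0],0],[1,[0,0,0],0]])

```text
time: 45.4
ee_pos: [0.5192, 0.2609, 0.0115]
tool_rot: [-1.571, 0.001, -0.0]
wrist_force: [0.6, 0.2, -0.4]
width: 0.997
```

```bash
python3 - <<'E'
from h import *
st()
im,d,P=cloud("wrist"); save(im,"w9.png"); X=P.reshape(-1,3); X=X[~np.isnan(X[:,0])]
Q=X[np.all([(X[:,i]>b)&(X[:,i]<c) for i,(b,c) in enumerate(((.4,.6),(.08,.44),(.015,.033)))],0)]
for y in np.arange(.16,.36,.02):
    q=Q[abs(Q[:,1]-y)<.01]
    if len(q): print(round(y,2),len(q),np.round([q[:,0].min(),q[:,0].max()],4))
E
```

```text
t 45.4 p [0.5192 0.2609 0.0115] az 89.95 F [ 0.6  0.2 -0.4] w 0.997 j [ 0.35  0.59  1.74  0.    0.81 -1.22]
0.18 481 [0.5297 0.5425]
0.2 69 [0.5077 0.5089]
0.22 1544 [0.5075 0.5396]
0.24 1075 [0.5295 0.5405]
0.26 1087 [0.5298 0.5405]
0.28 1080 [0.5299 0.5403]
0.3 1602 [0.5077 0.54  ]
0.32 150 [0.5077 0.5091]
0.34 681 [0.5297 0.5476]
```

View pics/w9.png

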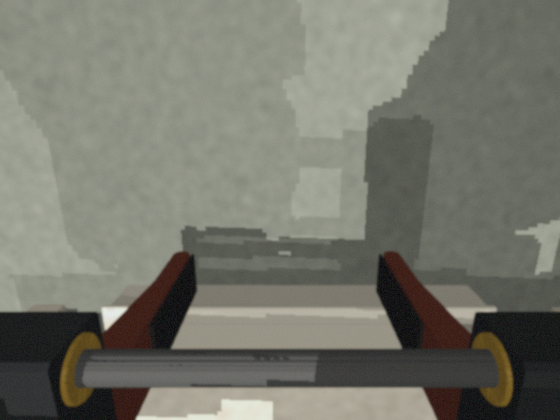

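Wrist view: the tray's near edge (px row ~288) lies against both fingers, square to the shelf, at x = 0.530. It needs about 1 cm more.

Call:
jog_arm(plan=[[1,[0.5,0,0],0],[1,[0.5,0,0],0],[1,[0,0,0],0]])

```text
time: 45.82
ee_pos: [0.5299, 0.2611, 0.0118]
tool_rot: [-1.57, 0.0, -0.001]
wrist_force: [0.6, -0.6, -0.4]
width: 0.997
```

Call:
jog_arm(plan=[[1,[0.2,0,0],0],[1,[0,0,0],0]])

```text
time: 46.08
ee_pos: [0.5314, 0.261, 0.0117]
tool_rot: [-1.571, 0.001, -0.001]
wrist_force: [-0.5, 0.3, -0.2]
width: 1.001
```

Call:
jog_arm(plan=[[1,[-3,0,0],0],[1,[-4,0,0],0],[1,[0,-5,0],0],[1,[0,-5,0],0],[1,[0,-5,0],0],[1,[0,0,-5],0],[1,[0,0,-5],0],[1,[0,0,-5],0],[1,[0,0,-5],0],[1,[0,0,-5],0],[1,[0,0,-5],0],[1,[0,0,0],0],[1,[0,0,0],0]])

```text
time: 47.7
ee_pos: [0.4608, -0.0386, 0.1616]
tool_rot: [-1.57, 0.002, -0.001]
wrist_force: [0.3, 0.0, 0.1]
width: 0.998
```

```bash
python3 - <<'E'
from h import *
st(); T0=np.load("topP.npy")
for n in ("top","scene"):
    im,d,P=cloud(n); save(im,n+"9.png"); X=P.reshape(-1,3); X=X[~np.isnan(X[:,0])]
    Q=X[np.all([(X[:,i]>b)&(X[:,i]<c) for i,(b,c) in enumerate(((.45,.6),(.14,.40),(.012,.033)))],0)]
    print(n,"tray pts",len(Q),np.round(Q[:,0].min(),3) if len(Q) else "")
    for y in (-.45,-.4,-.31,-.22,-.16):
        q=X[(abs(X[:,1]-y)<.012)&(X[:,2]>.14)&(X[:,2]<.153)&(X[:,0]>.35)&(X[:,0]<.63)]
        if len(q)>3: print(y,np.percentile(q[:,0],[2,50]).round(4))
    for l in ["mug","plant","soap","mill","sponge"]:
        print(l,[(np.round(x["position"],3).tolist(),round(x["confidence"],2)) for x in landmark_of(n,l)][:1])
E
```

```text
t 47.7 p [ 0.4608 -0.0386  0.1616] az 89.9 F [0.3 0.  0.1] w 0.998 j [-0.23  0.23  1.87  0.    1.04 -1.8 ]
top tray pts 87 0.54
-0.45 [0.5952 0.6038]
-0.4 [0.5932 0.6007]
-0.31 [0.5887 0.5962]
-0.22 [0.5852 0.5936]
-0.16 [0.5828 0.5903]
mug [([0.683, 0.293, 0.058], 0.88)]
plant [([0.72, 0.176, 0.057], 0.9)]
soap [([0.782, 0.023, -0.001], 0.81)]
mill [([0.734, -0.191, 0.155], 0.93)]
sponge [([0.596, 0.498, 0.004], 0.66)]
scene tray pts 0 
-0.45 [0.5958 0.6066]
-0.4 [0.5952 0.6056]
-0.31 [0.5903 0.6011]
-0.22 [0.587  0.5973]
-0.16 [0.5838 0.5946]
mug [([0.683, 0.291, 0.054], 0.94)]
plant [([0.72, 0.18, 0.052], 0.92)]
soap [([0.782, 0.024, 0.001], 0.62)]
mill [([0.733, -0.191, 0.155], 0.76)]
sponge [([0.593, 0.502, 0.003], 0.89)]
```

View pics/top9.png

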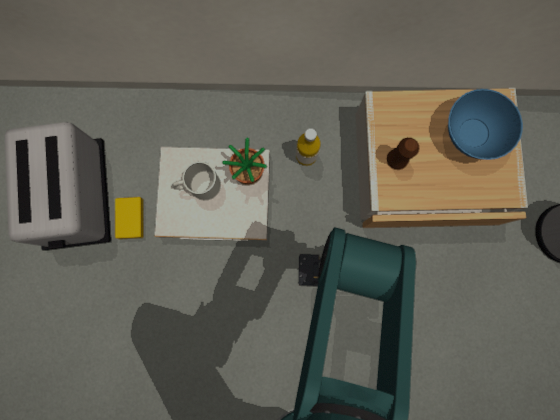

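Top view: drawer shut (front at px row ~217 as at the start), tray no longer visible in front of the shelf, other things unmoved. Handing in.

```bash
python3 -c "
from rig import *
print(close_job())"
```

```text
the job is handed in; nothing more can be done
None
```

The job is done and handed in at about 48 s of robot time. `close_job` gives no verdict.

**What I did**
- I pressed the drawer front in to its inner stop. It sprang ajar to about 0.049 m, and I drew it out to about 0.195 m.
- I stood the two cans and the one jar in a row in the drawer, then pushed it in to the inner stop and let go.
- I pushed the tray under the shelf with both open fingers. On the way it had been knocked about 3 cm, so I measured it again first.
- Only three empties were present. No second jar and no PET bottle showed in any view.

**Last checks**
- **Drawer:** its front is back on its starting line, to within about 1 mm in the top view and 1–2 mm in the scene view. Two looks 6 s apart agreed in the top view.
- **Contents:** both cans and the jar stood upright, within 2 mm of their intended places, when I looked just before shutting. I could not see inside afterwards.
- **Tray:** its near edge is at x ≈ 0.540 m, about 2 mm ahead of the shelf's front edge. It was square to the shelf when I measured it about 1 cm before the end of the push. The scene view saw none of it, so the final position rests on the top view and the arm's own reading, which agree.
- **Other items:** mug, plant, washing-up liquid, mill and sponge were found within about 5 mm of where they started. The gripper was clear of everything.

No check failed.

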